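# Load the parts dryer and dial in its timer

## Robot

A 6-joint arm with a two-finger parallel gripper is mounted at the origin on the work surface. World frame = base frame: x ahead of the robot, y to its left, z up, the work surface at z = 0. Lengths are in m, angles in rad, forces in N, time in s.
With the tool pointing down it reaches from about 0.275 to 0.85 m from the base axis. Payload 19 kg.
Tool frame: the origin (TCP) lies between the finger pads; the fingertips stand robot.tcp_to_tips ahead of it and the grasp point (between the pads) is the TCP (robot.tcp_to_tips is the distance from the TCP to the fingertips, in m); z points along the fingers, y is the direction in which the jaws open and shut (so a half turn about z gives the same grasp; the last joint's range is limited). The gripper opens to 85 mm and grips with 20 to 120 N. Pads are 22 mm wide; open, the fingers measure 114 mm over their backs; the gripper's body (76 mm by 85 mm) begins 54 mm behind the grasp point. The pads swing forward as they close: fully open they stand 13 mm farther back than shut.
Start: joints at [-1.46, 0.15, 1.437, -0, 1.554, -0.134], TCP at [0.139, -0.558, 0.25] pointing down, gripper open.
Joint ranges: [-2.8, 2.8], [-0.68, 2.1], [0.12, 2.68], [-1.39, 4.53], [0.16, 2.79], [-2.81, 2.81]. Speed limits (rad/s): [1.89, 1.89, 2.22, 3.01, 3.01, 3.01].

## Interface

Orientations are given as a unit quaternion [w, x, y, z].
In Python, from rig import robot, gripper_to, status, eyes, finder gives the robot as it stands. The module is installed in compiled form; this text tells all that it offers. Calls block until the motion is done:
- robot.move_ptp(position, orientation): joint-space move of the TCP to a pose.
- robot.movel(position, feed=0.15, ori=None, until_force=None): straight line of the TCP; ori=None keeps the orientation; feed is the mean speed in m/s. With until_force (N) it stops when the force on the tool has changed by that much, and returns True; else False.
- robot.goto_joints(angles): joint-space move.
- gripper_to(opening, grasp_force=None): finger opening in m; grasp_force is the grip in N (None keeps the last); returns when the fingers have stopped.
- robot.sleep(seconds).
- robot.solve_ik(position, orientation): joint angles nearest the present ones, or None.
- status.observe(): the state.
- eyes.read_camera(name): name is "side" or "top" or "wrist"; returns (picture, depth): 420x560x3 uint8, red, green, blue; 420x560 float32, m along the optical axis (not along the pixel's ray), 0 where there is no reading.
- eyes.calibration(name): a dict with "camera_matrix" (3x3 intrinsics, pixels), "D" ([k1, k2, p1, p2, k3] as OpenCV has them; the pictures are not rectified), "world_to_cam" (4x4, takes a point from world to camera coordinates); the wrist camera has in their place "hand_eye" (4x4, takes a point from camera to tool coordinates, whose origin is the TCP and whose axes are the flange's). Camera axes: x right, y down, z forward; pixel columns grow to the right and rows downward; lengths in m; the calibration is good to about 2 mm. A picture is of the moment at which its call begins: read the wrist's pose just before it. calibration takes no time and is no camera call.
A pose or a line that the arm cannot do raises robot.PlanningError and nothing moves.
- robot.close_job(): hands the job in, once; it reports no verdict.
Trained networks look in the newest picture that a camera, given by its name, has taken for a name from the list of things; names that differ only in an ending like _2 or _b are one class to them, and where a whole thing is asked for, a point or a joint stands for the part that bears it (a point fixed in the world has none). Each returns a list of dicts, best first, with "conf" (0 to 1); they miss things now and then, are a little off and sometimes report something else, mostly with a low value. They report only what shows in the picture. A call takes as long as a camera call. They do not tell look-alikes from the thing itself.
- finder.search_frame(thing, camera): "xy" ([column, row] in pixels, amid what is visible of it).
The state is a dict: "time_s": time; "joint_positions": joint angles; "joint_velocities": joint speeds; "effort": joint torques, N m; "tool_pos": TCP position; "ee_rot": TCP orientation; "contact_force": force on the tool from outside, world axes, zero at the start; "ft_torque": the same for the moment, N m; "width": finger opening in m.
Only numpy, scipy, OpenCV 4.12 (cv2) and the standard library are available. Lean on these libraries where they do the work, as an engineer would, in place of code of your own. Each camera call takes 0.05 s, during which the arm holds its last target.

## Task

Push the green gland nut in through the orange spring flap of the bench-top parts dryer, drop it inside and let the flap swing shut. Then roll the dryer's timer thumbwheel with a fingertip until the yellow 7 sits squarely on top, level with the red pointer. Leave the other parts on the cart where they are.

Things in the scene. Friction and masses are not known exactly. Their poses are not given: they have to be found in the camera images.
- nut_center (a point): Centre of the loose green-painted iron hexagonal gland nut, about 0.15 kg, standing on its hex face on the cart: 36 mm across flats, 41.6 mm across corners, 28 mm tall, centre 14 mm above its underside. Its own z axis is up; flats face its own x axis and every 60 degrees from it.
- dryer: Fixed bench-top parts dryer. Origin: on the cart top under the chamber; x points from its clear front to the blower at the back, y to the left seen from the front, z up. Inside: x -54 to 60 mm, y -83 to 83 mm; side walls 8 mm thick. Blower housing x 60 to 135 mm, 163 mm tall. Timer pod at the right: x -85 to 25 mm, y -193 to -93 mm, 62 mm tall, plus two cheek plates beside the wheel up to 110 mm.
- flap_hinge (a point): Middle of the flap's hinge line (which runs along the dryer's y), at dryer x = 60, y = 0, z = 165 mm. Axes as the dryer's.
- flap_push (a point): Point on the closed flap's upper face where a part is best pushed in from straight above: 60 mm in front of the hinge, dryer x = 0, y = 0, z = 132 mm. Axes as the dryer's.
- flap (a joint): Angle of the orange flap, rad: 0 shut, grows as its free front edge swings down into the chamber, stop at 1.1 (about vertical). 127 mm from hinge to free edge, 160 mm wide. A spring shuts it: 3 to 5 N straight down at flap_push opens it, the nut's weight alone does not. Fingertips and nut pushed about 65 mm straight down below flap_push: a released nut then slides off it into the chamber.
- chamber_floor (a point): Middle of the chamber floor inside the dryer, 10 mm above the cart top. Axes as the dryer's.
- wheel_top (a point): Top of the timer wheel's black ribbed rubber tyre when not pressed, mid-width, at dryer x = -30, y = -130, z = 132 mm. Axes as the dryer's. The axle runs along the dryer's y. Tyre: 32 mm radius, 30 mm wide. The wheel is sprung: gives from about 2 N, then 0.7 N per mm, at most 8 mm down. Pressed 4 to 5 mm, it rolls by friction with a fingertip moved along the dryer's x.
- timer_wheel (a joint): Angle of the timer wheel, rad. Digit k is on top at k x 0.628; the yellow 7 at 4.398. Grows as the top of the wheel moves towards the dryer's +x (fingertip stroked from front to back); 20 mm of stroke on the tyre is one digit. No clicks: it stays where it is left. Stops just below 0 and just above 9.
- mouth_lip (a point): Middle of the top of the clear front wall (6 mm thick), dryer x = -57, z = 96 mm. The mouth slopes up from here at 30 degrees to the hinge; the fixed side walls are level, 96 mm high, outer faces 91 mm either side of the middle; the flap's own side skirts above them swing in with it. Axes as the dryer's.
- red_pointer (a point): Top of the red pointer on the pod's outer cheek plate, beside the digit drum (white, 28 mm radius, 29 mm wide, next to the tyre on the dryer's -y side). The drum carries black digits 0 to 9, 36 degrees apart, the 7 on a yellow field; the digit on top of the drum, level with the pointer, is the setting. Axes as the dryer's.
- flange_center (a point): Centre of the loose cast steel flange adapter, 90 mm diameter, 42 mm tall; leave alone.
- cover_center (a point): Centre of the loose purple plastic coupler cover, 58 mm diameter, 44 mm tall; leave alone.
- washer0: Loose copper crush washer, 30 mm diameter, 4 mm thick, origin at its underside; leave alone.
- washer1: The other copper crush washer, same size; leave alone.
There are look-alikes about, which are no part of the job. Of the things that look like the part that bears nut_center, take the one that is farthest from the robot's base at the start.

How it is judged:
By the outcome, as a careful person would: the job done as asked, in the order asked, and still so for the second after the job is handed in, with the robot touching nothing.
It also fails if it takes over 61 s, if anything falls off the work surface, if the arm or the gripper's body presses on something with over 40 N, if the wrist force passes 120 N, or if a joint passes its speed limit or range.

## Working session

There is one attempt and no reset: what is moved stays moved. The work goes in short steps, each a Python script; the robot and the scene stay as the last script left them, time stands still between calls to the robot, and variables do not carry over. Pictures are saved under pics/ and viewed, and the job is handed in when it is done.

```bash
mkdir -p pics
cat > h.py <<'E'
import numpy as np, cv2
from rig import robot, gripper_to, status, eyes, finder
def snap(n,f):
    im,d=eyes.read_camera(n); cv2.imwrite('pics/'+f,im[:,:,::-1]); np.save('pics/'+f+'.npy',d); return im,d
E
python3 - <<'E'
from h import *
print(robot.tcp_to_tips)
for n in ("side","top","wrist"):
    im,d=snap(n,n+'0.png')
    c=eyes.calibration(n); print(n,{k:np.round(v,4).tolist() for k,v in c.items()})
    for t in ("nut_center","dryer","flange_center","cover_center","washer0","wheel_top","flap_hinge","flap_push","mouth_lip","red_pointer"):
        r=finder.search_frame(t,n); print(t,[(np.round(x["xy"],1).tolist(),round(x["conf"],2)) for x in r])
s=status.observe(); print(s)
E
```

```text
0.019
side {'camera_matrix': [[514.7926, 0.0, 281.6013], [0.0, 514.7926, 204.1432], [0.0, 0.0, 1.0]], 'D': [0.0281, 0.0, 0.0, 0.0, 0.0], 'world_to_cam': [[-0.8476, -0.5306, -0.0057, 0.4159], [-0.3081, 0.5009, -0.8088, 0.2324], [0.432, -0.6838, -0.5881, 1.0744], [0.0, 0.0, 0.0, 1.0]]}
nut_center [([251.6, 273.8], 0.87), ([289.6, 318.8], 0.79), ([298.1, 285.2], 0.58), ([298.3, 258.4], 0.5), ([288.4, 179.6], 0.29)]
dryer [([287.7, 177.7], 0.6), ([141.0, 336.3], 0.16)]
flange_center [([201.7, 334.5], 0.75)]
cover_center [([174.7, 274.4], 0.56)]
washer0 [([208.0, 250.4], 0.45)]
wheel_top [([288.2, 177.6], 0.76), ([203.9, 333.6], 0.23)]
flap_hinge [([288.8, 179.5], 0.94)]
flap_push [([290.5, 180.7], 0.71)]
mouth_lip [([290.6, 183.3], 0.91)]
red_pointer [([290.1, 179.2], 0.88)]
top {'camera_matrix': [[407.3924, 0.0, 275.3535], [0.0, 407.3924, 203.3527], [0.0, 0.0, 1.0]], 'D': [-0.1077, 0.0, 0.0, 0.0, 0.0], 'world_to_cam': [[-0.0068, -0.9999, -0.0119, 0.0303], [-0.9977, 0.0076, -0.068, 0.5081], [0.0681, 0.0114, -0.9976, 1.1935], [0.0, 0.0, 0.0, 1.0]]}
nut_center [([230.1, 214.9], 0.64), ([20
[... 792 characters left out ...]
]
{'time_s': 1.65, 'joint_positions': array([-1.45998585e+00,  1.50506626e-01,  1.43740893e+00, -1.23093075e-05,
        1.55379104e+00, -1.33973957e-01]), 'joint_velocities': array([ 0.00247322,  0.00048756,  0.00127434,  0.0012178 , -0.0021197 ,
        0.00151982]), 'effort': array([ 8.23733171e-05, -7.12807703e+01, -5.71048236e+01, -1.21540065e-04,
        1.58615709e-03,  1.06639322e-05]), 'tool_pos': array([ 0.13933808, -0.55783217,  0.25025834]), 'ee_rot': array([-5.70427202e-05,  9.92519403e-01,  1.22086979e-01, -5.49348710e-06]), 'contact_force': array([-0.43364185,  0.13796235,  0.32965974]), 'ft_torque': array([ 0.01814953, -0.04043193,  0.0279657 ]), 'width': 0.08559307396609492}
```

View pics/side0.png

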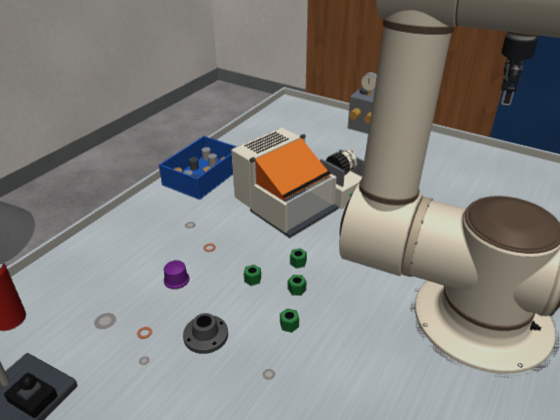

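View pics/top0.png

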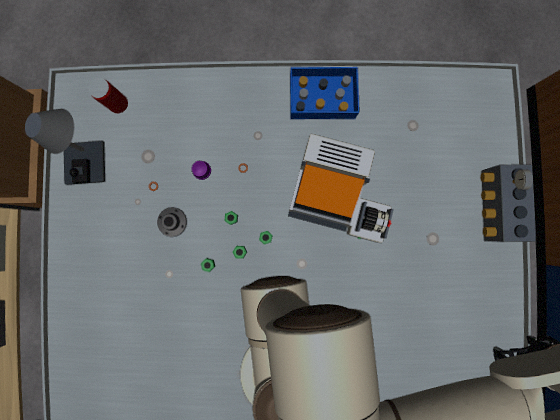

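```bash
cat >> h.py <<'E'
def cloud(n,d,T=None):
    c=eyes.calibration(n); K,D=c['camera_matrix'],c['D']
    v,u=np.mgrid[0:420,0:560].astype(float)
    p=cv2.undistortPoints(np.stack([u.ravel(),v.ravel()],1)[:,None],K,D)[:,0].reshape(420,560,2)
    P=np.concatenate([p*d[...,None],d[...,None]],-1)
    M=np.linalg.inv(c['world_to_cam']) if T is None else T@c['hand_eye']
    return P@M[:3,:3].T+M[:3,3]
from scipy.spatial.transform import Rotation as R
def toolT(s):
    q=s['ee_rot']; T=np.eye(4); T[:3,:3]=R.from_quat([q[1],q[2],q[3],q[0]]).as_matrix(); T[:3,3]=s['tool_pos']; return T
def comps(mask,lo=20):
    n,l,st,c=cv2.connectedComponentsWithStats(mask.astype(np.uint8)); return [l==i for i in range(1,n) if st[i,4]>=lo]
E
python3 - <<'E'
from h import *
for n in("top","side"):
    im=cv2.imread(f'pics/{n}0.png'); d=np.load(f'pics/{n}0.png.npy'); P=cloud(n,d)
    H=cv2.cvtColor(im,cv2.COLOR_BGR2HSV)
    g=(H[...,0]>50)&(H[...,0]<80)&(H[...,1]>120)&(d>0)
    for m in comps(g):
        q=P[m]; t=q[q[:,2]>q[:,2].max()-.008]; c=t.mean(0)
        print(n,'green',m.sum(),np.round(c,4),'r',round(np.hypot(*c[:2]),4), np.round(q[:,2].max(),3), np.round((q[:,:2].min(0)+q[:,:2].max(0))/2,4))
    o=(H[...,0]>5)&(H[...,0]<18)&(H[...,1]>180)&(d>0)
    m=max(comps(o),key=lambda x:x.sum()); q=P[m]
    r=cv2.minAreaRect(q[:,:2].astype(np.float32)*1000); print(n,'flap',m.sum(),r,q[:,2].min(),q[:,2].max())
    A=np.c_[q[:,:2],np.ones(len(q))]; co=np.linalg.lstsq(A,q[:,2],rcond=None)[0]; print('slope',np.degrees(np.arctan(np.hypot(*co[:2]))),'updir',np.degrees(np.arctan2(co[1],co[0])))
    print('floor', np.median(P[(d>0)&(abs(P[...,2])<.02)][:,2]))
E
```

```text
top green 77 [0.4673 0.1584 0.0293] r 0.4934 0.035 [0.4682 0.1584]
top green 75 [0.4088 0.0567 0.0285] r 0.4127 0.033 [0.4089 0.0575]
top green 77 [0.3673 0.1328 0.0293] r 0.3906 0.035 [0.3668 0.1329]
top green 71 [0.3285 0.2264 0.0281] r 0.399 0.032 [0.3291 0.2283]
top flap 2390 ((533.1966552734375, -120.05752563476562), (161.4525909423828, 107.88407897949219), 74.72620391845703) 0.012345192618323342 0.16913582784124137
slope 29.529104092072405 updir -15.764878965933146
floor -0.0001427337681237928
side green 210 [0.4069 0.0617 0.0252] r 0.4116 0.029 [0.4069 0.0594]
side green 225 [0.4661 0.1643 0.0255] r 0.4942 0.03 [0.4668 0.1619]
side green 245 [0.3653 0.1384 0.0255] r 0.3906 0.03 [0.3661 0.1379]
side green 283 [0.3273 0.2325 0.0258] r 0.4015 0.03 [0.3274 0.2316]
side flap 2497 ((532.038330078125, -126.291015625), (190.25335693359375, 111.85198211669922), 78.19991302490234) 0.08891630789711613 0.1647196974523436
slope 27.79992304114343 updir -22.73206744913213
floor -0.002079048004104078
```

```bash
cat >> h.py <<'E'
def down(yaw):
    "tool z down, tool x at yaw; returns wxyz"
    x=np.array([np.cos(yaw),np.sin(yaw),0]); z=np.array([0,0,-1.]); y=np.cross(z,x)
    q=R.from_matrix(np.stack([x,y,z],1)).as_quat(); return np.array([q[3],q[0],q[1],q[2]])
def wsnap(f):
    s=status.observe(); im,d=snap("wrist",f); T=toolT(s); np.save('pics/'+f+'.T.npy',T); return im,d,T
E
python3 - <<'E'
from h import *
for p in ([.46,-.17,.36],[.467,.16,.2]):
    for yd in (-15.5,164.5): 
        r=robot.solve_ik(p,down(np.radians(yd))); print(yd,None if r is None else np.round(r,2))
p=np.array([.139,-.558,.36])
robot.movel(p,feed=.3)
robot.move_ptp([.46,-.17,.36],down(np.radians(-15.5)))
im,d,T=wsnap('w1.png')
for t in ("dryer","red_pointer","wheel_top"):print(t,finder.search_frame(t,"wrist"))
robot.move_ptp([.467,.16,.2],down(np.radians(-15.5)))
wsnap('w2.png'); print(finder.search_frame("nut_center","wrist"))
print(status.observe()['time_s'])
E
```

```text
-15.5 [-0.51 -0.04  1.42 -0.    1.76  1.33]
164.5 [-0.51 -0.04  1.42 -0.    1.76 -1.81]
-15.5 [ 0.17  0.    1.7  -0.    1.44  2.02]
164.5 [ 0.17  0.    1.7  -0.    1.44 -1.13]
dryer [{'xy': [232.7, 102.4], 'conf': 0.9}]
red_pointer [{'xy': [233.4, 103.7], 'conf': 0.59}]
wheel_top [{'xy': [230.0, 105.6], 'conf': 0.69}]
[{'xy': [406.8, 214.1], 'conf': 0.92}, {'xy': [252.8, 330.2], 'conf': 0.75}, {'xy': [284.5, 184.3], 'conf': 0.73}, {'xy': [337.7, 274.1], 'conf': 0.73}, {'xy': [551.5, 55.8], 'conf': 0.52}]
5.6667
```

View pics/w1.png

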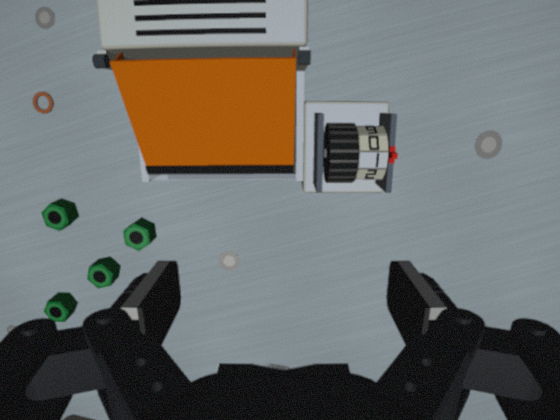

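View pics/w2.png

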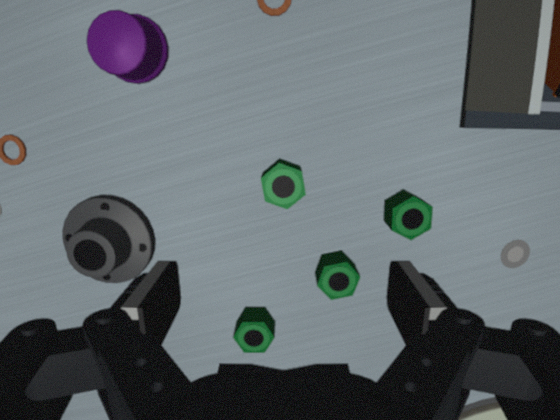

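Run:
```python
from h import *
for f in('w2','w1'):
    im=cv2.imread(f'pics/{f}.png'); d=np.load(f'pics/{f}.png.npy'); P=cloud('wrist',d,np.load(f'pics/{f}.png.T.npy'))
    H=cv2.cvtColor(im,cv2.COLOR_BGR2HSV)
    g=(H[...,0]>45)&(H[...,0]<85)&(H[...,1]>100)&(d>0)
    print('floor',np.median(P[(d>0)&(abs(P[...,2])<.02)][:,2]))
    for m in comps(g,100):
        m2=cv2.erode(m.astype(np.uint8),None)>0
        q=P[m]; t=q[(q[:,2]>.022)&(q[:,2]<.035)]; r=cv2.minAreaRect((t[:,:2]*1000).astype(np.float32)); c=cv2.minEnclosingCircle((t[:,:2]*1000).astype(np.float32))
        # hex fit: minimise width over angles mod 60
        best=[(sum(np.ptp(t[:,:2]@[np.cos(a+k*np.pi/3),np.sin(a+k*np.pi/3)]) for k in range(3))*1000/3,np.degrees(a)) for a in np.radians(np.arange(0,60,1))]
        print(f,m.sum(),np.round(t.mean(0),4),r,c,min(best),max(best),np.round(q[:,2].max(),3))
    o=(H[...,0]>5)&(H[...,0]<18)&(H[...,1]>180)&(d>0)
    cs=comps(o,2000)
    if cs:
        q=P[max(cs,key=lambda x:x.sum())]; q=q[q[:,2]>.08]
        r=cv2.minAreaRect(q[:,:2].astype(np.float32)*1000); print('flap',r,q[:,2].min(),q[:,2].max())
        A=np.c_[q[:,:2],np.ones(len(q))]; co=np.linalg.lstsq(A,q[:,2],rcond=None)[0]; print('slope',np.degrees(np.arctan(np.hypot(*co[:2]))),'updir',np.degrees(np.arctan2(co[1],co[0])))
```

```text
floor -0.0004786489767577007
w2 1128 [0.4699 0.1583 0.0277] ((469.0546569824219, 158.45620727539062), (34.93328857421875, 40.681396484375), 84.30999755859375) ((469.0741271972656, 158.6455841064453), 20.345399856567383) (np.float64(35.667860906497516), np.float64(24.000000000000004)) (np.float64(40.09629713487285), np.float64(54.0)) 0.03
w2 1331 [0.4119 0.0571 0.0276] ((410.5081481933594, 56.11308288574219), (40.01656723022461, 35.57623291015625), 48.22368621826172) ((410.6050720214844, 56.08086013793945), 20.183040618896484) (np.float64(36.093426359757196), np.float64(18.0)) (np.float64(40.02903893765852), np.float64(50.0)) 0.03
w2 1242 [0.3698 0.133  0.0275] ((368.01544189453125, 132.7036895751953), (35.2504768371582, 39.911964416503906), 58.541893005371094) ((367.51519775390625, 132.9827117919922), 20.530282974243164) (np.float64(35.96221763385589), np.float64(57.00000000000001)) (np.float64(40.00879838582866), np.float64(25.0)) 0.03
w2 1187 [0.3321 0.2264 0.0274] ((329.39923095703125, 227.30889892578125), (38.60219192504883, 37.27165222167969), 73.45295715332031) ((329.6874694824
[... 895 characters left out ...]
73828), 30.855356216430664) ((366.83984375, 132.37127685546875), 20.406536102294922) (np.float64(36.22614117210949), np.float64(59.00000000000001)) (np.float64(39.51370700868704), np.float64(27.0)) 0.031
w1 563 [0.3309 0.2236 0.0273] ((329.44427490234375, 226.53457641601562), (37.64573669433594, 37.581241607666016), 11.600220680236816) ((330.1615295410156, 226.41766357421875), 20.5423641204834) (np.float64(36.63122986752925), np.float64(43.0)) (np.float64(39.72506330160183), np.float64(13.0)) 0.401
flap ((536.7879028320312, -120.5250015258789), (159.9830322265625, 111.01374053955078), 74.6993179321289) 0.10639363494916254 0.16718831848456894
slope 29.826457791950272 updir -15.409786542114356
```

Run:
```python
from h import *
q=down(np.radians(-6))
robot.move_ptp([.469,.1585,.08],q)
robot.movel([.469,.1585,.0225],feed=.1)
gripper_to(.0,grasp_force=50)
s=status.observe(); print(s['width'],s['contact_force'])
robot.movel([.469,.1585,.26],feed=.25)
robot.sleep(.2)
s=status.observe(); print(s['width'],s['contact_force'],s['tool_pos'])
yaw=np.radians(-15.4); ex=np.array([np.cos(yaw),np.sin(yaw),0]); 
o=np.array([.531,-.1195,0])
robot.move_ptp(o+[0,0,.26],down(yaw))
s=status.observe(); print(s['width'],s['contact_force'],s['tool_pos'],s['time_s'],s['joint_positions'])
wsnap('w3.png'); snap('side','s3.png'); snap('top','t3.png')
```

```text
0.03504785785981622 [-2.70039525 -0.18171478  7.35664277]
0.03487798197098267 [ 0.21761848 -0.92426747 -0.70811147] [0.46874244 0.15848142 0.2590003 ]
0.03487921002259884 [-0.36659343  0.76954346 -1.62935513] [ 0.53102754 -0.11852401  0.26003191] 9.8583 [-3.61426224e-01  8.27997197e-02  1.49306590e+00  3.60347414e-04
  1.56579255e+00  1.47726506e+00]
```

View pics/w3.png

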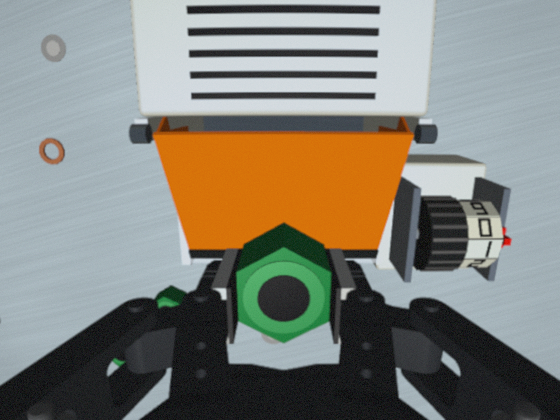

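View pics/s3.png

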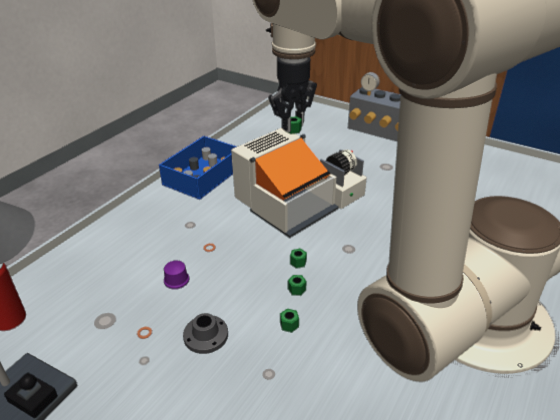

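Run:
```python
from h import *
im=cv2.imread('pics/w3.png'); d=np.load('pics/w3.png.npy'); P=cloud('wrist',d,np.load('pics/w3.png.T.npy'))
H=cv2.cvtColor(im,cv2.COLOR_BGR2HSV)
o=(H[...,0]>5)&(H[...,0]<18)&(H[...,1]>180)&(d>0)
q=P[max(comps(o,2000),key=lambda x:x.sum())]; q=q[q[:,2]>.09]
A=np.c_[q[:,:2],np.ones(len(q))]; co=np.linalg.lstsq(A,q[:,2],rcond=None)[0]; up=np.arctan2(co[1],co[0]); print('slope',np.degrees(np.arctan(np.hypot(*co[:2]))),np.degrees(up), cv2.minAreaRect(q[:,:2].astype(np.float32)*1000))
yaw=np.radians(-15.4); M=np.array([[np.cos(yaw),np.sin(yaw)],[-np.sin(yaw),np.cos(yaw)]])
org=np.array([.531,-.1195])
L=(P[...,:2]-org)@M.T*1000; Z=P[...,2]*1000
lo=L[o&(Z>90)]; print('flap local',np.percentile(lo,[.5,99.5],axis=0))
# where flap plane z=132
l=L[o&(abs(Z-132)<1)]; print('x at z132',np.median(l[:,0]), np.percentile(l[:,1],[1,99]))
v=(d>0)
b=v&(abs(Z-163)<4)&(L[...,0]>50)&~o; print('blower',np.percentile(L[b],[1,99],axis=0),np.median(Z[b]))
w=v&(L[...,0]>-70)&(L[...,0]<10)&(L[...,1]<-105)&(L[...,1]>-185)&(Z>112)
print('wheel',np.percentile(L[w],[1,50,99],axis=0),np.percentile(Z[w],99))
t=v&(L[...,1]<-118)&(L[...,1]>-142)&(Z>100)&(Z<140); X=L[t][:,0];ZZ=Z[t]
from scipy.optimize import least_squares
f=least_squares(lambda p:np.hypot(X-p[0],ZZ-p[1])-p[2],[-30,100,32],loss='soft_l1'); print(f.x)
p=v&(Z>57)&(Z<67)&(L[...,1]<-80); print('pod',np.percentile(L[p],[1,99],axis=0))
red=((H[...,0]<6)|(H[...,0]>174))&(H[...,1]>170)&v&(L[...,1]<-120); print('red',np.median(L[red],axis=0),np.median(Z[red]),red.sum())
```

```text
slope 28.91018873293684 -15.352406234033126 ((537.064453125, -120.81532287597656), (160.23577880859375, 110.72927856445312), 74.72054290771484)
flap local [[-47.23280666 -78.38595719]
 [ 55.47738881  79.04219704]]
x at z132 -6.689839232176289 [-77.13368047  78.02427143]
blower [[ 60.44409051 -86.32788146]
 [127.6066743   87.36171543]] 162.69403451056397
wheel [[ -62.74775549 -181.24701514]
 [ -30.75592354 -138.38249509]
 [  -7.94866893 -114.35724963]] 132.30461536575748
[-37.24050463  99.0972381   32.21931255]
pod [[ -89.60419668 -188.25814425]
 [  50.6000453   -82.68050375]]
red [ -35.63292036 -183.35464457] 121.07939220385391 60
```

```bash
cat > ov.py <<'E'
from h import *
import sys
def overlay(f,out,x,y,yd,crop=None,s=2):
    im=cv2.imread(f'pics/{f}.png'); T=np.load(f'pics/{f}.png.T.npy'); c=eyes.calibration('wrist')
    W2C=np.linalg.inv(T@c['hand_eye']); yw=np.radians(yd)
    def pr(p):
        p=np.atleast_2d(p)/1000.; w=p.copy(); w[:,0]=x+p[:,0]*np.cos(yw)-p[:,1]*np.sin(yw); w[:,1]=y+p[:,0]*np.sin(yw)+p[:,1]*np.cos(yw)
        r=w@W2C[:3,:3].T+W2C[:3,3]; return cv2.projectPoints(r,np.zeros(3),np.zeros(3),c['camera_matrix'],c['D'])[0][:,0]
    big=cv2.resize(im,None,fx=s,fy=s,interpolation=cv2.INTER_CUBIC)
    def pl(pts,col):
        q=np.array(pts,float); q=np.concatenate([np.linspace(q[i],q[i+1],10) for i in range(len(q)-1)])
        cv2.polylines(big,[np.int32((pr(q)+.5)*s)],False,col,1,cv2.LINE_AA)
    pl([[60,-91,163],[60,91,163],[135,91,163],[135,-91,163],[60,-91,163]],(255,0,0))
    pl([[60,-80,167],[60,80,167],[-50,80,103],[-50,-80,103],[60,-80,167]],(255,255,0))
    pl([[-60,-91,96],[-60,91,96],[60,91,96]],(255,0,255))
    pl([[-85,-193,62],[25,-193,62],[25,-93,62],[-85,-93,62],[-85,-193,62]],(0,0,255))
    a=np.linspace(0,np.pi,15)
    for yy,r in((-115,32),(-145,32),(-174,28)): pl([[-30-r*np.cos(t),yy,100+r*np.sin(t)] for t in a],(0,255,0))
    if crop: big=big[crop[1]*s:crop[3]*s,crop[0]*s:crop[2]*s]
    cv2.imwrite('pics/'+out,big)
E
python3 - <<'E'
from ov import *
overlay('w3','o3.png',.531,-.1195,-15.4,(120,60,520,290))
overlay('w1','o1.png',.531,-.1195,-15.4,(80,0,420,220))
E
```

```text
(no output)
```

View pics/o3.png

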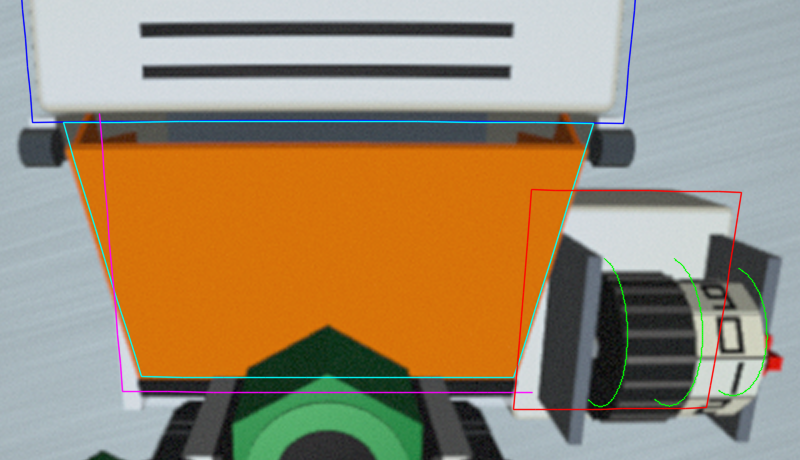

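View pics/o1.png

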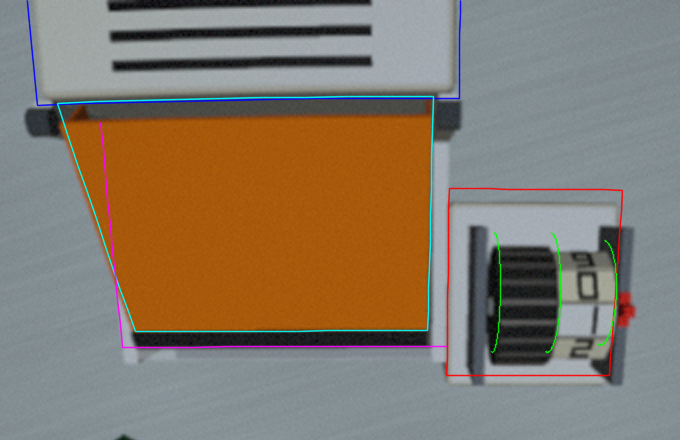

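Run:
```python
from ov import *
overlay('w3','o3b.png',.5252,-.1180,-15.3,(120,60,520,290))
overlay('w1','o1b.png',.5252,-.1180,-15.3,(80,0,420,220))
```

```text
(no output)
```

View pics/o3b.png

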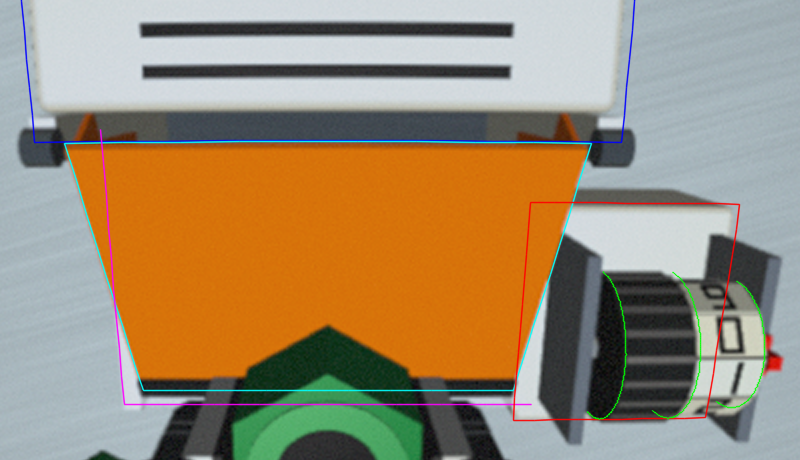

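View pics/o1b.png

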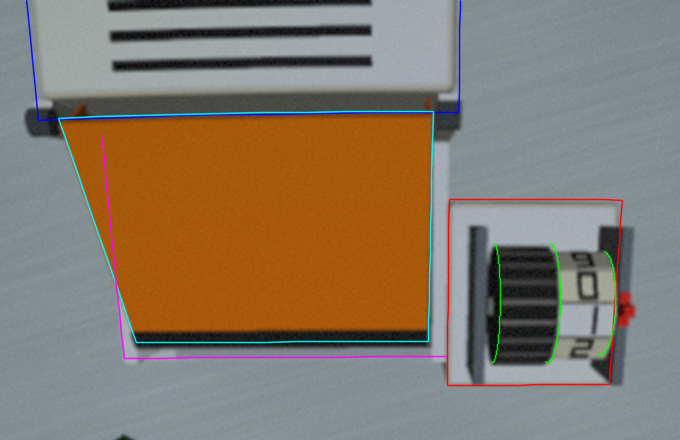

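```bash
cat >> h.py <<'E'
YAW=np.radians(-15.3); ORG=np.array([.5252,-.1180,0])
def dw(x,y,z):
    "dryer mm -> world m"
    c,s=np.cos(YAW),np.sin(YAW); return ORG+np.array([x*c-y*s,x*s+y*c,z])/1000
E
python3 - <<'E'
from h import *
q=down(YAW)
robot.movel(dw(-1,0,185),feed=.2,ori=q)
robot.sleep(.1)
for z in (150,130,110,98,86):
    hit=robot.movel(dw(-1,0,z),feed=.1,until_force=30); s=status.observe(); print(z,hit,np.round(s['contact_force'],1),np.round(s['tool_pos'],4),s['width'])
    if hit: break
snap('side','s4.png')
print(s['time_s'])
E
```

```text
150 False [-4.2  0.6 -0.5] [ 0.524  -0.1177  0.1501] 0.03539309794017449
130 False [-2.6  0.2 -0.9] [ 0.5239 -0.1176  0.1299] 0.03545397697452919
110 False [-2.7  0.5 -2.1] [ 0.524  -0.1176  0.1099] 0.034905280479255146
98 False [-3.3  1.2 -2.3] [ 0.524  -0.1176  0.0979] 0.035510159114607705
86 False [-2.1  0.5 -1.8] [ 0.524  -0.1176  0.0858] 0.03527106762570627
12.3667
```

View pics/s4.png

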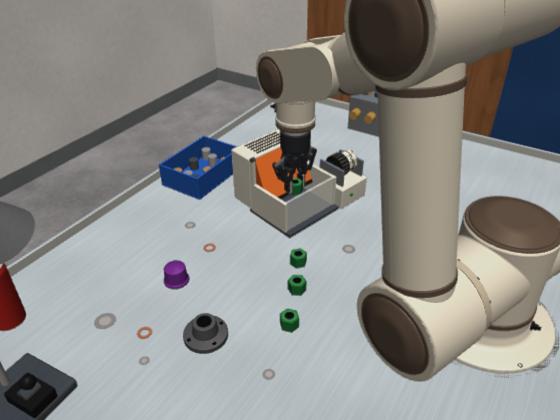

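Run:
```python
from h import *
gripper_to(.06)
robot.sleep(.5)
snap('side','s5.png')
robot.movel(dw(-1,0,200),feed=.12)
robot.sleep(.3)
snap('side','s6.png'); snap('top','t6.png'); wsnap('w6.png')
print(status.observe()['time_s'],status.observe()['contact_force'])
a=[cv2.imread(f'pics/{f}.png')[100:260,180:400] for f in('s5','s6')]
cv2.imwrite('pics/c6.png',cv2.resize(np.vstack(a),None,fx=1.8,fy=1.8))
```

```text
14.8833 [-0.12542244 -0.35565725  0.05029318]
```

View pics/c6.png

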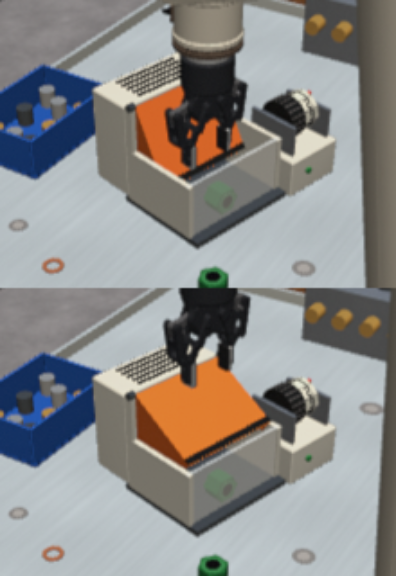

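View pics/w6.png

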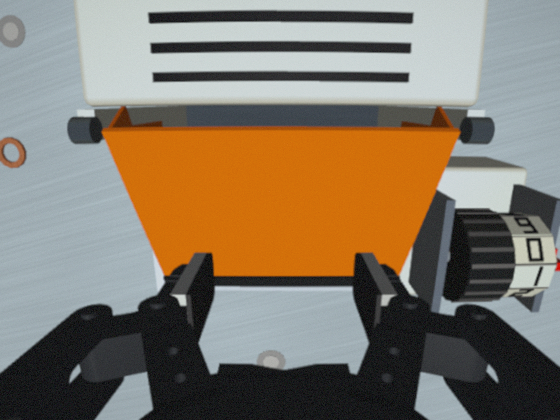

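```bash
cat > whl.py <<'E'
from h import *
q=down(YAW); WY=-129.
def strokeit(x0,x1,ztip=127.5,feed=.08,v=True):
    robot.movel(dw(x0,WY,ztip+8+19),feed=.2,ori=q)
    robot.movel(dw(x0,WY,ztip+19),feed=.06)
    s=status.observe(); 
    if v: print('press',np.round(s['contact_force'],1),np.round(s['tool_pos'][2],4),end=' ')
    robot.movel(dw(x1,WY,ztip+19),feed=feed)
    if v: print('end',np.round(status.observe()['contact_force'],1))
    robot.movel(dw(x1,WY,ztip+8+19),feed=.15)
def look(f):
    robot.movel(dw(-100,-145,190),feed=.3,ori=q)
    robot.sleep(.15)
    return unwrap(f,*wsnap(f))
def unwrap(f,im,d,T):
    c=eyes.calibration('wrist'); W2C=np.linalg.inv(T@c['hand_eye'])
    th=np.radians(np.linspace(-80,80,641)); ys=np.linspace(-176,-112,256)
    TH,Y=np.meshgrid(th,ys,indexing='ij')
    r=np.where(Y<-145,28.,32.)
    p=np.stack([dw(a,b,e) for a,b,e in zip((-30+r*np.sin(TH)).ravel(),Y.ravel(),(100+r*np.cos(TH)).ravel())])
    cc=p@W2C[:3,:3].T+W2C[:3,3]
    uv=cv2.projectPoints(cc,np.zeros(3),np.zeros(3),c['camera_matrix'],c['D'])[0][:,0].reshape(TH.shape+(2,)).astype(np.float32)
    o=cv2.remap(im[:,:,::-1].copy(),uv[...,0],uv[...,1],cv2.INTER_CUBIC)
    o=o[::-1]  # back (+x) at top
    o=np.ascontiguousarray(o[:,:,:])
    H=cv2.cvtColor(o,cv2.COLOR_BGR2HSV)
    yel=(H[...,0]>20)&(H[...,0]<35)&(H[...,1]>110); yel[:,120:]=False
    rows=np.where(yel.sum(1)>40)[0]
    if len(rows): print('yellow rows deg(+ = towards back)',80-rows.min()/4,80-rows.max()/4,'mid',80-(rows.min()+rows.max())/8)
    for a in range(-72,73,36): 
        cv2.line(o,(0,int((80-a)*4)),(256,int((80-a)*4)),(0,0,255) if a==0 else (255,0,0),1)
    cv2.imwrite('pics/u_'+f,cv2.resize(o[40:600],None,fx=1,fy=1))
E
python3 - <<'E'
from whl import *
robot.movel(dw(-1,0,215),feed=.2)
gripper_to(0.0)
robot.move_ptp(dw(-46,WY,170),q)
robot.sleep(.2); print(status.observe()['contact_force'],status.observe()['width'])
strokeit(-46,-14)
look('w7.png'); print(status.observe()['time_s'])
E
```

```text
[-0.20972075  0.16961367  0.49250577] -0.00024126108044086178
press [-0.7  1.6  4.8] 0.1467 end [2.9 0.6 3.7]
18.5667
```

View pics/u_w7.png

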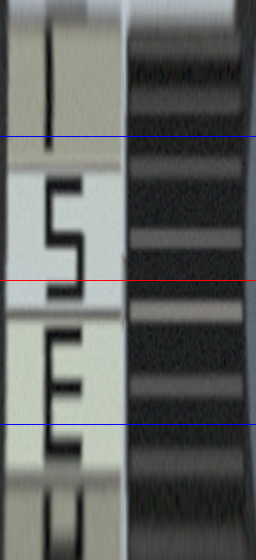

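View pics/w7.png

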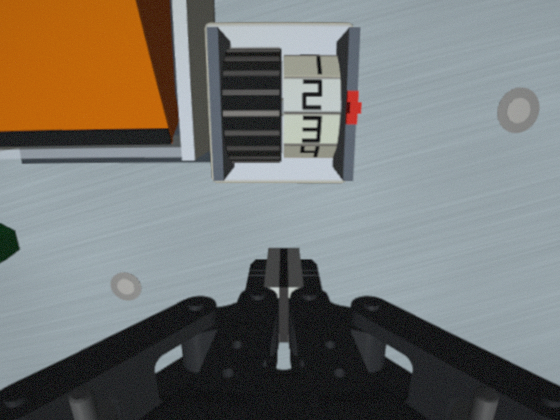

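Run:
```python
from whl import *
strokeit(-46,-14);strokeit(-46,-14)
look('w8.png'); print(status.observe()['time_s'])
```

```text
press [-1.2  1.1  4.6] 0.1468 end [ 1.6 -0.9  3.7]
press [-2.4  1.1  5. ] 0.1461 end [ 2.1 -2.1  3.6]
yellow rows deg(+ = towards back) -45.5 -80.0 mid -62.75
22.1917
```

View pics/u_w8.png

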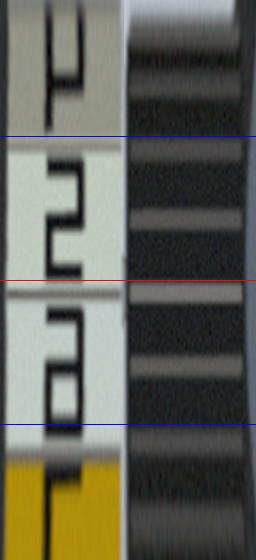

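Run:
```python
from whl import *
strokeit(-46,-15)
look('w9.png'); print(status.observe()['time_s'])
```

```text
press [-1.8  1.1  4.7] 0.1468 end [ 1.7 -0.9  4.4]
yellow rows deg(+ = towards back) 14.0 -21.0 mid -3.5
24.4083
```

View pics/u_w9.png

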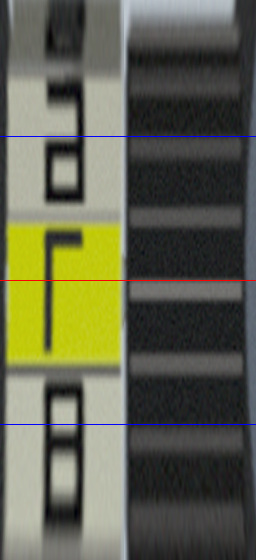

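View pics/w9.png

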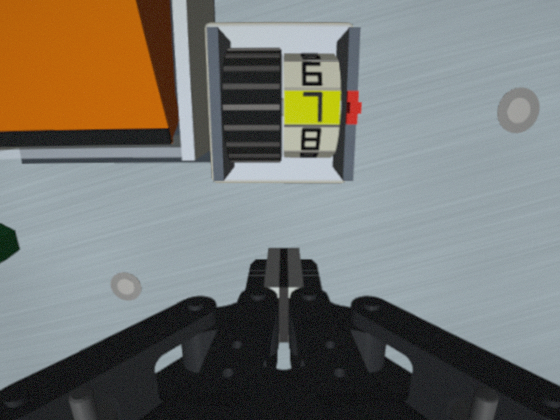

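Run:
```python
from h import *
from scipy.optimize import least_squares
c=eyes.calibration('wrist')
for f in('w7','w8','w9'):
    im=cv2.imread(f'pics/{f}.png'); d=np.load(f'pics/{f}.png.npy'); T=np.load(f'pics/{f}.png.T.npy'); P=cloud('wrist',d,T)
    cs,sn=np.cos(YAW),np.sin(YAW); L=(P-ORG)@np.array([[cs,sn,0],[-sn,cs,0],[0,0,1]]).T*1000
    H=cv2.cvtColor(im,cv2.COLOR_BGR2HSV)
    for nm,lo,hi,r in(('tyre',-143,-117,32),('drum',-170,-148,28)):
        m=(d>0)&(L[...,1]>lo)&(L[...,1]<hi)&(L[...,2]>108)&(L[...,2]<140); X,Z=L[m][:,0],L[m][:,2]
        print(f,nm,np.round(least_squares(lambda p:np.hypot(X-p[0],Z-p[1])-r,[-30,100],loss='soft_l1').x,2),end=' ')
    red=((H[...,0]<6)|(H[...,0]>174))&(H[...,1]>150); v,u=np.where(red&(np.arange(560)>300)); print('red px',u.min(),u.max(),v.min(),v.max(), 'L',np.round(np.percentile(L[v,u],[5,50,95],axis=0),1).tolist())
    W2C=np.linalg.inv(T@c['hand_eye'])
    ps=np.array([dw(-30,-160,128),dw(-30,-178,128),dw(-30,-178,110)])
    print(np.round(cv2.projectPoints(ps@W2C[:3,:3].T+W2C[:3,3],np.zeros(3),np.zeros(3),c['camera_matrix'],c['D'])[0][:,0],1).tolist(), 'cam',np.round((np.linalg.inv(W2C)[:3,3]-ORG)@np.array([[cs,sn,0],[-sn,cs,0],[0,0,1]]).T*1000,1))
    y=(H[...,0]>20)&(H[...,0]<35)&(H[...,1]>150)&(H[...,2]>80); vv,uu=np.where(y)
    if len(vv) : print('yellow',vv.min(),vv.max(),np.median(vv))
im=cv2.imread('pics/w9.png')[15:190,200:370]; cv2.imwrite('pics/z9.png',cv2.resize(im,None,fx=3.4,fy=3.4,interpolation=cv2.INTER_CUBIC))
```

```text
w7 tyre [-31.43  99.36] w7 drum [-31.45 100.24] red px 345 360 91 123 L [[-39.1, -185.8, 111.4], [-31.4, -182.7, 113.0], [-23.5, -180.3, 122.2]]
[[311.8, 104.1], [347.3, 104.3], [341.7, 104.1]] cam [ -29.2 -145.7  312.5]
w8 tyre [-31.46  99.39] w8 drum [-31.48 100.25] red px 346 360 91 123 L [[-39.5, -185.7, 111.4], [-31.3, -182.6, 113.1], [-23.5, -180.3, 122.1]]
[[311.9, 104.1], [347.4, 104.4], [341.8, 104.2]] cam [ -29.2 -145.6  312.5]
yellow 143 155 149.0
w9 tyre [-31.45  99.37] w9 drum [-31.47 100.25] red px 345 360 91 123 L [[-39.4, -185.8, 111.6], [-31.4, -182.7, 113.1], [-23.8, -180.3, 122.1]]
[[311.8, 104.1], [347.4, 104.3], [341.7, 104.1]] cam [ -29.2 -145.7  312.4]
yellow 91 123 107.0
```

View pics/z9.png

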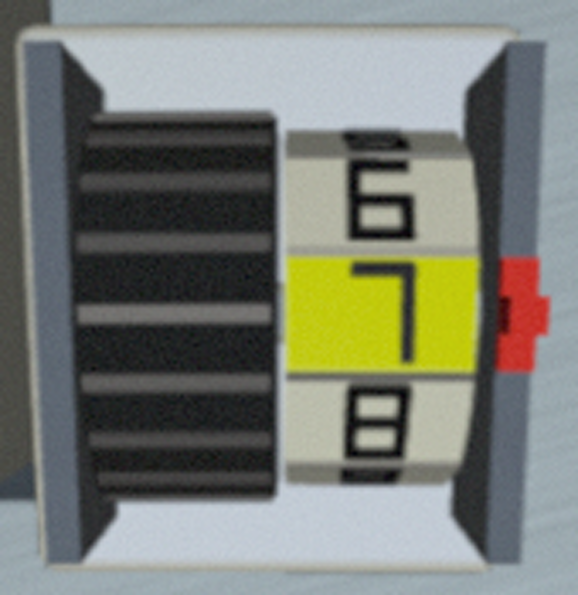

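Run:
```python
from h import *
robot.movel(dw(-100,-145,260),feed=.2)
robot.sleep(.2)
snap('side','s10.png'); im,d=snap('top','t10.png')
a=cv2.imread('pics/s10.png')[100:350,100:400]; b=cv2.imread('pics/t10.png')[100:300,120:420]
cv2.imwrite('pics/c10.png',np.vstack([cv2.resize(a,None,fx=1.3,fy=1.3),cv2.resize(b,None,fx=1.3,fy=1.3)]))
print(status.observe()['time_s'])
```

```text
25.2083
```

View pics/c10.png

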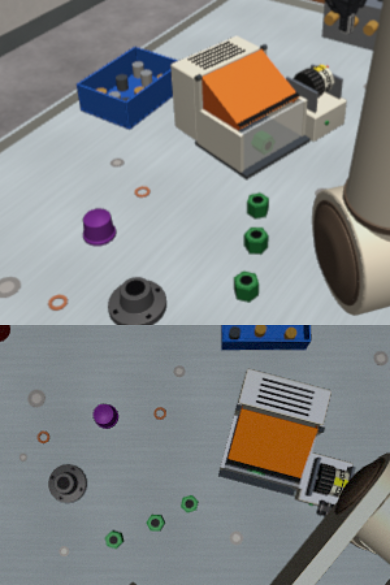

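The flap is shut with the nut visible behind the clear front wall. The yellow 7 is on top, the other parts haven't moved, and the arm is clear.

Run:
```python
from h import *
robot.close_job(); print(status.observe()['time_s'])
```

```text
the job is handed in; nothing more can be done
the job is handed in; nothing more can be done
```

The job is done and handed in, at about 25 s on the robot's clock. I pushed the farthest of the four green nuts (0.494 m from the base) in through the flap and dropped it inside. I then rolled the timer wheel from about 0.7 to 7 in four fingertip strokes.

**Nut and flap:** the last pictures show the flap shut and the nut visible through the clear front wall.

**Timer:** the yellow field and the red pointer both span image rows 91–123, so the 7 sits level with the pointer.

**One disagreement:** my fitted dryer pose put the 7 about 3.5° short of the top. A circle fit to the depth readings put the wheel's axis 1.5 mm further forward than that pose, which accounts for about 3° of it. I trusted the circle fit and the pointer, and left the wheel there.

**Other parts:** the remaining nuts, flange, cover and washers look unmoved in the last pictures. I judged that by eye and did not measure it.

**Forces:** the highest reading at the tool was about 8 N, while gripping the nut. I checked it only at a few points in each motion.

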